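Thread a flat bar through a drill jig and clamp it

ROBOT

A 6-joint arm with a two-finger parallel gripper is mounted at the origin on the work surface; the furniture and walls round the work are solid. World frame = base frame: x ahead of the robot, y to its left, z up, the work surface at z = 0. Lengths are in mm, angles in degrees, forces in N, time in s.
With the tool pointing down it reaches from about 300 to 850 mm from the base axis. Payload 4.2 kg.
Tool frame: the origin (TCP) lies midway between the tips of the shut fingers; the grasp point (between the pads) lies 19 mm behind it; z points along the fingers, y is the line along which they close (so a half turn about z gives the same grasp; the last joint's range is limited). The gripper opens to 91 mm and grips with 3 to 60 N. Pads are 32 mm wide; open, the fingers measure 118 mm over their backs; the gripper's body (76 mm by 178 mm) begins 60 mm behind the grasp point.
Start: joints at [65.604, 18.312, 89.639, -0, 72.044, -1.146], TCP at [226.987, 528.318, 213.976] pointing down, gripper open.
Joint ranges: [-177.97, 177.97], [-48.28, 115.42], [12.27, 149.76], [-77.06, 257.06], [2.81, 150.46], [-146.56, 146.56]. Speed limits (degrees/s): [147.25, 147.25, 180, 180, 180, 180].

INTERFACE

Orientations are given as [roll, pitch, yaw] about the fixed x, y, z axes, in that order (R = Rz(yaw) Ry(pitch) Rx(roll)).
In Python, from workcell import env gives the robot as it stands.
- The arm moves only by the shell command python3 -m jog 'ROWS' [FORCE]. ROWS is a JSON object of lists of equal length, an entry for each row: "jaw": the finger opening in mm, from 0 to 91.2; "slide": the shift along the tool's x, y, z in units of 30 mm (1.0 is 30 mm), a list of three; "spin": the turn about the tool's z in units of 8 degrees (1.0 is 8 degrees). In form: {"jaw": [jaw, ...], "slide": [[dx, dy, dz], ...], "spin": [spin, ...]}. A call has 1 to 10 rows; each row shifts and turns the commanded pose from where the row before left it, along the tool's axes as they then stand; what a row does not reach is not made up. A row lasts 1/10 s, in which the tool goes at most 50 mm and 8.59 degrees, less where a joint would pass 70% of its speed; a pose out of reach is approached as far as the arm can. A call is refused whole if a number of a shift passes 1 or a number of a turn 1, either way. A call with a gripper value outside its range is refused whole. The fingers move at their own pace and stop on an object; FORCE is the grip in N (left out, the last holds). Time passes only in rows, so rows that do not move let the fingers close. It gives the time, the measured TCP pose, the force, the opening and the grip force at its end, in the units of the state.
- env.state(): the state, without advancing time (a new reading comes with each control period).
- env.grab_frame(name): name is "scene" or "top"; returns the picture (480x640x3 uint8, red, green, blue); there is no depth.
- env.camera_model(name): a dict with "fx", "fy", "cx", "cy" (pixels), "D" ([k1, k2, p1, p2, k3] as OpenCV has them; the pictures are not rectified), "camera_from_world" (4x4, takes a point from world to camera coordinates). Camera axes: x right, y up, looking along -z (the intrinsics and any distortion apply to the point x, -y, -z); pixel columns grow to the right and rows downward; lengths in mm; the calibration is good to about 2 mm. A picture is of the moment at which its call begins. camera_model takes no time and is no camera call.
- env.job_done(): hands the job in; it is judged then, once.
The state is a dict: "time_s": time; "qpos": joint angles; "qvel": joint speeds; "effort": joint torques, N m; "ee_pos": TCP position; "ee_rot": TCP orientation; "force": force on the tool from outside, world axes, zero at the start; "torque": the same for the moment, N m; "gripper_width": finger opening in mm; "gripper_force": force on a finger pad.
Only numpy, scipy, OpenCV 4.12 (cv2) and the standard library are available. Lean on these libraries where they do the work, as an engineer would, in place of code of your own. Each camera call takes 0.05 s, during which the arm holds its last target. There are 200 camera calls.

TASK

Load the plain steel flat bar into the drill jig: swing the red-handled clamp fully back out of the way, feed the bar from the open side through the gap under the bushing bridge until its front end stands well out on the clamp side, and let go. Then take it again by that front end, draw it home against the end stop, and swing the clamp down so that its foot presses the bar onto the plate. Leave everything else on the table where it is.

Things in the scene. Friction and masses are not known exactly. Their poses are not given: they have to be found in the camera images.
- bar: plain dark steel flat bar, 25 wide (its x) x 110 long (its y) x 10 thick (z), about 0.2 kg, both ends alike; lies flat on the table, to the right of the jig; origin at the centre of its underside. Grip it across the 25 mm width.
- jig: drill jig, fixed: toggle clamp on a drilled steel plate 120 (x) x 200 (y) x 13 thick, with a bridge and an end stop; origin at the centre of the plate's underside, z up. The bar lies flat on the plate's top (z = 13) along the jig's x, on the lane line y = -62, and is fed towards -x. Clamp base and hinge stand at y = +15 to +75; the clamp swings in the plane x = 0.
- bridge_mouth (a point): entrance of the bridge, on the lane line at plate-top height (jig 60, -62, 13). The dark steel bridge spans the lane from jig x = 60 to 28: tunnel 29 wide between its legs, flared to about 36 at the entrance, underside 14.5 above the plate's top (z 27.5). 60 wide in all, top z = 38, bushing and screws to z = 45. In front of it a flat ledge, 36 wide, carries on the plate's top to x = 92.
- bridge_exit (a point): exit of the bridge, on the lane line at plate-top height (jig 28, -62, 13). From here to the stop, 88 mm, the lane is open on both sides for the fingers.
- stop_face (a point): face of the end stop, on the lane line at plate-top height (jig -60, -62, 13); the stop is a block 24 wide, 14 thick, top at z = 33. Home: the bar's front end on this face, bar origin at jig x = -5, so that its rear end lies 8 to 10 inside the bridge, where fingers at the entrance cannot follow.
- jig_lever (a joint): clamp lever, rad; hinge axis along jig x through y = 38, z = 39. 0 = foot on the bare plate, handle upright; 1.47 = end of travel, fully open: arm and foot stand up (y -10 to +35, to z 150), handle lies back in +y, 40 to 50 above the table. Starts at 0 to 0.6. Friction holds it where left (2.5 N at the handle). With the bar under the 18 mm foot (jig x = 0, y = -56) it stops at about 0.09.
- clamp_grip (a point): point in the red handle, 106 from the hinge; the handle is 16 thick there along jig x and goes on about 26 beyond. With the lever at 0 it lies at jig (0, 45, 145); opening carries it towards +y and down on a circle about the hinge. Pinched along jig x from above, the handle turns between the fingers.
- magnet: red triangular welding magnet standing upright, 22 x 112 x 104 high; bystander; origin at the centre of its underside
- tape: yellow tape measure, 40 x 82 x 70 high; bystander; origin at the centre of its underside
- block: bright steel set-up block with holes, 51 x 76 x 25 high; bystander; origin at the centre of its underside
Mind the look-alikes: they are no part of the job. There is more than one size of the bar; the job needs the largest.

How it is judged:
By the outcome, as a careful person would: the job done as asked, in the order asked, and still so for the second after the job is handed in, with the robot touching nothing.
It also fails if it takes over 72 s, if anything falls off the work surface, if the arm or the gripper's body presses on something with over 40 N, if the wrist force passes 120 N, or if a joint passes its speed limit or range.

## Working session

There is one attempt and no reset: what is moved stays moved. The work goes in short steps, Python scripts to look and compute and a shell command to move; the robot and the scene stay as the last step left them, time stands still between calls to the robot, and variables do not carry over. Pictures are saved under pics/ and viewed, at most 10 in all, crops included, and the job is handed in when it is done.

```bash
mkdir -p pics; ls
cat > h.py <<'E'
import numpy as np, cv2
from workcell import env
def ray(name,px):
    m=env.camera_model(name);K=np.array([[m['fx'],0,m['cx']],[0,m['fy'],m['cy']],[0,0,1]])
    p=cv2.undistortPoints(np.array(px,float).reshape(-1,1,2),K,np.array(m['D'],float)).reshape(-1,2)
    T=np.array(m['camera_from_world']);R=T[:3,:3];o=-R.T@T[:3,3]
    d=np.c_[p[:,0],-p[:,1],-np.ones(len(p))]@R
    return o,d
def plane(name,px,z):
    o,d=ray(name,px);return o+d*((z-o[2])/d[:,2])[:,None]
def proj(name,P):
    m=env.camera_model(name);K=np.array([[m['fx'],0,m['cx']],[0,m['fy'],m['cy']],[0,0,1]])
    T=np.array(m['camera_from_world']);P=np.asarray(P,float).reshape(-1,3)@T[:3,:3].T+T[:3,3]
    P=P*[1,-1,-1]
    return cv2.projectPoints(P,np.zeros(3),np.zeros(3),K,np.array(m['D'],float))[0].reshape(-1,2)
def tri(n1,p1,n2,p2):
    o1,d1=ray(n1,p1);o2,d2=ray(n2,p2);out=[]
    for a,b in zip(d1,d2):
        s=np.linalg.lstsq(np.c_[a,-b],o2-o1,rcond=None)[0]
        x,y=o1+s[0]*a,o2+s[1]*b;out.append(np.r_[(x+y)/2,np.linalg.norm(x-y)])
    return np.array(out)
def snap(name,f):
    im=env.grab_frame(name);cv2.imwrite(f,im[:,:,::-1]);return im
E
python3 - <<'E'
from h import *
for n in('scene','top'):
    snap(n,f'pics/{n}0.png'); m=env.camera_model(n);T=np.array(m['camera_from_world']);print(n,m['fx'],-T[:3,:3].T@T[:3,3],T[2,:3])
print(env.state())
E
```

```text
pics
scene 508.6275403962231 [   83.60472162 -1038.63796066   787.18532001] [-0.35215758 -0.77290827  0.52782369]
top 606.1860011419494 [ 412.81927983  -61.43472615 1632.46440576] [-0.09020305 -0.00240333  0.9959205 ]
{'time_s': 0.1, 'qpos': array([ 6.56037511e+01,  1.83461028e+01,  8.96991831e+01,  4.81918563e-04,
        7.20422197e+01, -1.14486819e+00]), 'qvel': array([-0.04650777, -0.06971683, -0.1304041 , -0.07245166,  0.06109105,
        0.03073745]), 'effort': array([ 1.79269089e-03, -4.13324046e+01, -2.32510740e+01,  7.30738090e-02,
        4.21265548e-02, -6.99221050e-05]), 'ee_pos': array([226.7948987 , 527.90211638, 213.22471893]), 'ee_rot': array([-1.79912521e+02, -2.20651681e-03,  1.56748469e+02]), 'force': array([-0.20278442,  0.13940313,  0.33252431]), 'torque': array([ 0.00162908, -0.06091389,  0.01310977]), 'gripper_force': 0.0, 'gripper_width': 91.43683698944322}
```

View pics/scene0.png

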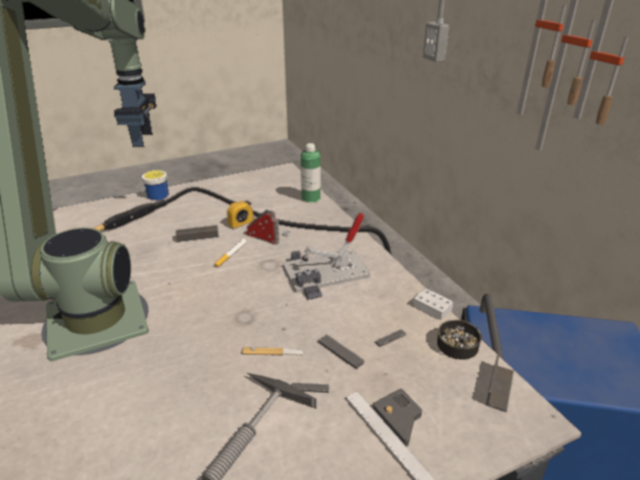

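View pics/top0.png

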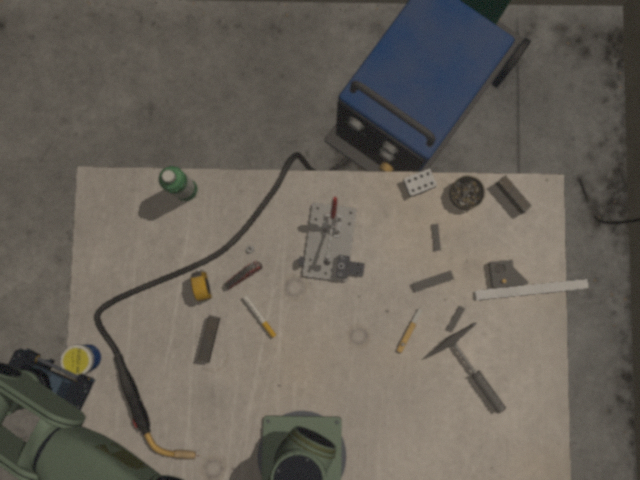

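The scene view shows the jig at about (325,268) and the candidate bar at (341,351). In the top view the jig is at (330,242), the large bar at (432,282), small bars at (436,237) and (455,318), and the handle at (334,208). Next I'll enlarge both.

Run:
```python
from h import *
a=cv2.imread('pics/top0.png')[190:330,290:470]; b=cv2.imread('pics/scene0.png')[205:375,270:410]
A=cv2.resize(a,None,fx=4.4,fy=4.0,interpolation=cv2.INTER_CUBIC)
A=cv2.resize(a,(720,560),interpolation=cv2.INTER_CUBIC)
cv2.imwrite('pics/topc.png',A); cv2.imwrite('pics/scc.png',cv2.resize(b[:110],(700,550),interpolation=cv2.INTER_CUBIC))
im=cv2.imread('pics/top0.png');g=cv2.cvtColor(im,cv2.COLOR_BGR2GRAY)
for (x,y) in [(432,282),(436,237),(455,318),(207,340)]:
    bg=np.median(g[y-35:y+35,x-35:x+35]); m=(g<bg*0.78).astype(np.uint8)
    n,l,s,c=cv2.connectedComponentsWithStats(m); k=l[y,x]
    cnt=max(cv2.findContours((l==k).astype(np.uint8),0,1)[0],key=len)
    P=plane('top',cnt[:,0,:],10)[:,:2].astype(np.float32); print((x,y),bg,s[k],cv2.minAreaRect(P))
```

```text
(432, 282) 132.0 [410 271  43  22 397] ((457.60125732421875, -337.7437744140625), (25.164260864257812, 116.85841369628906), 19.317317962646484)
(436, 237) 132.0 [431 224  10  27 194] ((576.7345581054688, -348.85162353515625), (70.7245864868164, 19.707839965820312), 5.257040977478027)
(455, 318) 133.0 [445 306  19  26 197] ((359.6412353515625, -399.440185546875), (19.701753616333008, 74.31455993652344), 60.59779357910156)
(207, 340) 125.0 [193 315  27  50 770] ((292.7029724121094, 256.07647705078125), (42.19023132324219, 131.96742248535156), 77.3038330078125)
```

View pics/topc.png

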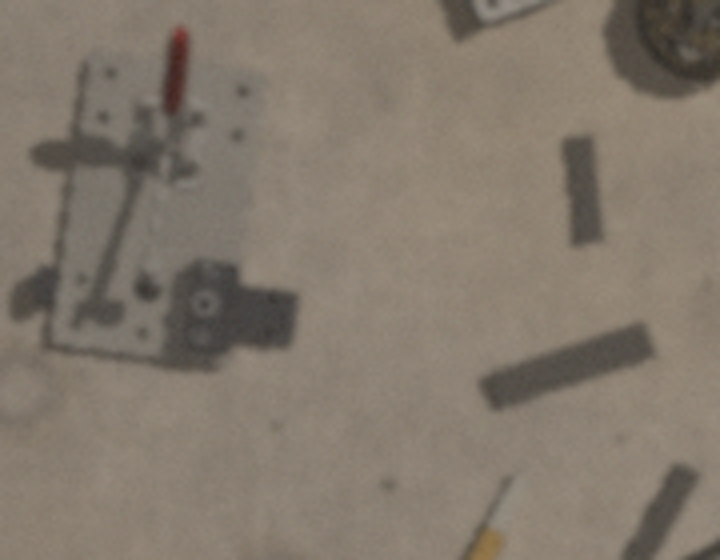

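View pics/scc.png

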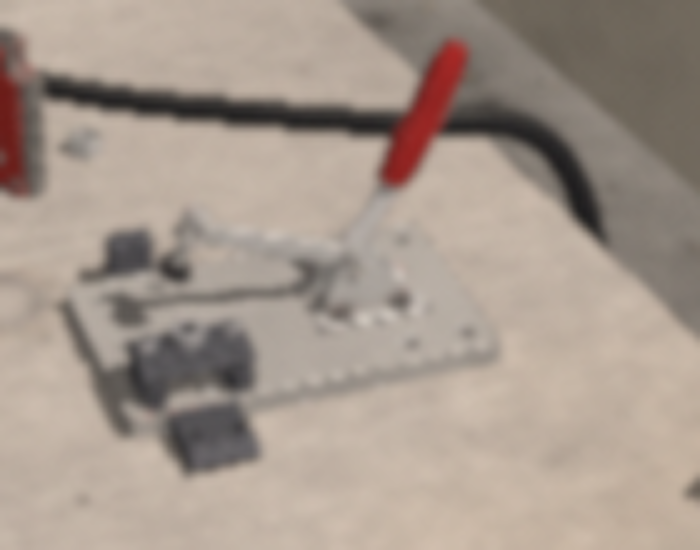

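The enlarged views show the jig's x pointing to image right (world −y) with about 7° of skew. In crop pixels (4x), the plate corners are at (85,57), (268,68), (45,348) and (217,368), the ledge end is at (297,292)/(290,348), the bushing is at (205,303) and the handle runs (180,30)–(172,110). Only the big bar at (567,365) measures about 25x115. Next I'll fit the poses.

```bash
cat > fit.py <<'E'
from h import *
from scipy.optimize import least_squares
it=cv2.imread('pics/top0.png');isc=cv2.imread('pics/scene0.png')
top=[((-60,100,13),(85,57)),((60,100,13),(268,68)),((-60,-100,13),(45,348)),((92,-44,13),(298,292)),((92,-80,13),(291,348)),((44,-62,45),(205,303)),((60,-32,38),(238,262))]
sc=[((-60,-100,13),(70,302)),((60,100,13),(497,345)),((-60,100,13),(415,230)),((92,-80,13),(190,472)),((92,-44,13),(258,452)),((60,-92,38),(138,372)),((60,-32,38),(252,350))]
J=np.array([a for a,_ in top+sc],float)
pt=np.array([p for _,p in top])/4+[290-.375,190-.375]; ps=np.array([p for _,p in sc])/5+[270-.4,205-.4]
def sub(im,p): 
    g=cv2.cvtColor(im,cv2.COLOR_BGR2GRAY);q=cv2.cornerSubPix(g,p.astype(np.float32).reshape(-1,1,2),(3,3),(-1,-1),(3,50,.01)).reshape(-1,2);d=np.linalg.norm(q-p,axis=1);q[d>1.5]=p[d>1.5];return q
def W(v,J):
    c,s=np.cos(v[3]),np.sin(v[3]);return J@np.array([[c,-s,0],[s,c,0],[0,0,1]]).T+v[:3]
def run(pt,ps,t):
    f=lambda v:np.r_[(proj('top',W(v,J[:len(pt)]))-pt).ravel(),(proj('scene',W(v,J[len(pt):]))-ps).ravel()]
    r=least_squares(f,[570,-70,0,np.radians(-97)],loss='soft_l1',x_scale=[100,100,100,1]);print(t,r.x[:3].round(1),np.degrees(r.x[3]).round(2));print(r.fun.reshape(-1,2).round(1).tolist());return r.x
if __name__=='__main__':
    run(pt,ps,'click');v=run(sub(it,pt),sub(isc,ps),'sub')
    # handle: red masks, ends in both views
    ends=[]
    for im,(x0,y0,x1,y1) in ((it,(320,190,350,225)),(isc,(340,205,370,246))):
        c=im[y0:y1,x0:x1].astype(int);m=((c[:,:,2]>1.6*c[:,:,1])&(c[:,:,2]>70)).astype(np.uint8)
        n,l,s,_=cv2.connectedComponentsWithStats(m);k=1+s[1:,4].argmax();ys,xs=np.nonzero(l==k);P=np.c_[xs,ys].astype(float)
        mu=P.mean(0);u=np.linalg.svd(P-mu,full_matrices=False)[2][0];u*=-np.sign(u[1]);t=(P-mu)@u
        ends.append([mu+[x0,y0]+u*t.max(),mu+[x0,y0],mu+[x0,y0]+u*t.min()])
    T=tri('top',ends[0],'scene',ends[1]);c,s=np.cos(v[3]),np.sin(v[3])
    d=T[:,:3]-v[:3];Jp=np.c_[d[:,:2]@np.array([[c,-s],[s,c]]),d[:,2]];print('handle',T.round(1).tolist(),Jp.round(1).tolist())
    print('ang',[np.degrees(np.arctan2(p[1]-38,p[2]-39)).round(1) for p in Jp],'at0',np.degrees(np.arctan2(7,106)))
    # bar corners in both views, triangulated
    R=[]
    for n,im,(x,y) in (('top',it,(432,282)),('scene',isc,(341,351))):
        g=cv2.cvtColor(im,6);bg=np.median(g[y-30:y+30,x-30:x+30]);m=(g<bg*.75).astype(np.uint8);l=cv2.connectedComponents(m)[1]
        cnt=max(cv2.findContours((l==l[y,x]).astype(np.uint8),0,1)[0],key=len);print(n,plane(n,[cv2.minAreaRect(cnt)[0]],10)[0].round(1));R.append(cv2.boxPoints(cv2.minAreaRect(cnt)).round(1).tolist())
    print(R)
E
python3 fit.py
```

```text
click [559.5 -64.4  -5. ] -95.81
[[0.8, -1.4], [-0.9, 1.0], [1.9, -0.7], [-2.6, -0.8], [-2.4, -1.4], [2.4, 0.4], [1.4, 0.3], [-2.1, -0.7], [0.1, 0.9], [-1.5, -0.4], [-0.9, -2.3], [-0.5, -1.4], [0.6, 2.9], [0.8, 2.4]]
sub [558.9 -64.6  -5.1] -95.92
[[1.3, -1.5], [-0.7, 1.3], [2.5, -0.5], [-2.5, -0.9], [-1.7, -1.1], [2.4, 0.7], [1.2, -0.8], [-2.2, -0.6], [-0.1, 1.0], [-1.6, -0.3], [-0.4, -2.9], [-1.3, -2.6], [0.3, 3.0], [0.6, 2.5]]
handle [[655.1, -76.5, 158.4, 3.0], [646.1, -73.1, 119.5, 10.7], [635.2, -69.9, 79.1, 22.8]] [[1.9, 96.9, 163.5], [-0.5, 87.6, 124.5], [-2.6, 76.4, 84.2]]
ang [np.float64(25.3), np.float64(30.1), np.float64(40.4)] at0 3.778197707161587
top [ 457.2 -337.4   10. ]
scene [ 458.4 -348.3   10. ]
[[[409.0, 284.20001220703125], [450.0, 270.1000061035156], [452.8999938964844, 278.6000061035156], [412.0, 292.79998779296875]], [[315.79998779296875, 342.79998779296875], [322.79998779296875, 332.20001220703125], [364.79998779296875, 360.20001220703125], [357.79998779296875, 370.79998779296875]]]
```

```bash
cat > edges.py <<'E'
from h import *
for n in('top','scene'):
    m=env.camera_model(n);print(n,{k:np.round(m[k],4).tolist() for k in('fx','fy','cx','cy','D')})
def avg(n,k=6):
    im=np.mean([env.grab_frame(n).astype(float) for _ in range(k)],0);return im
A={n:avg(n) for n in('top','scene')}
np.savez('avg.npz',**A)
t=cv2.resize(A['top'][200:285,300:370,::-1].astype(np.uint8),None,fx=7,fy=7,interpolation=cv2.INTER_NEAREST)
b=cv2.resize(A['top'][262:302,402:462,::-1].astype(np.uint8),(300,200),interpolation=cv2.INTER_NEAREST)
o=np.zeros((600,800,3),np.uint8);o[:595,:490]=cv2.convertScaleAbs(t,alpha=1.4);o[:200,495:795]=cv2.convertScaleAbs(b,alpha=1.4);
s=cv2.resize(A['scene'][322:378,310:370,::-1].astype(np.uint8),(300,280),interpolation=cv2.INTER_NEAREST);o[210:490,495:795]=s
cv2.imwrite('pics/comp.png',o)
E
python3 edges.py
```

```text
top {'fx': 606.186, 'fy': 606.186, 'cx': 326.8115, 'cy': 241.4041, 'D': [0.0177, 0.0, 0.0, 0.0, 0.0]}
scene {'fx': 508.6275, 'fy': 508.6275, 'cx': 313.0764, 'cy': 235.1658, 'D': [0.0198, 0.0, 0.0, 0.0, 0.0]}
```

View pics/comp.png

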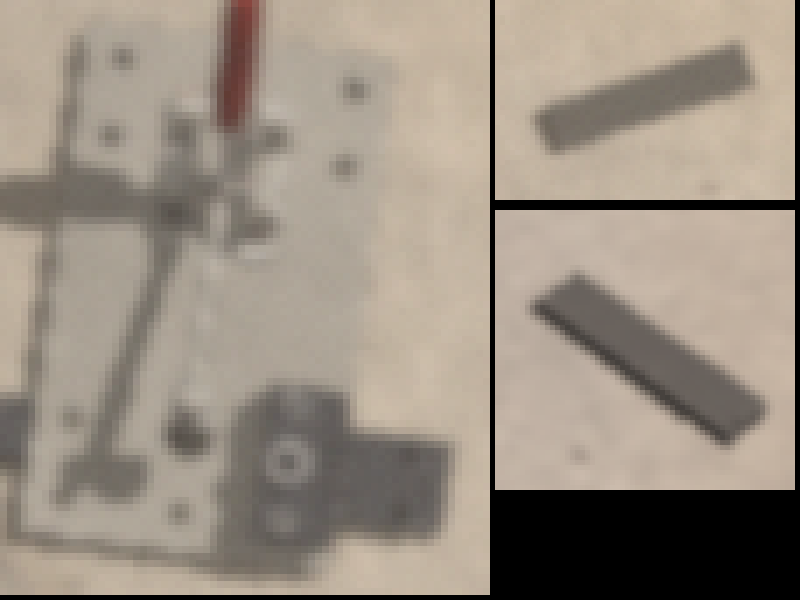

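The enlarged view shows the plate clearly in the top image, with left edge (80,20)–(15,533) and right edge about x=392 to 348 at 7x. The bar's shadow lies on its left/lower side, so its right end at (748,65) in the inset is true. I'll start moving towards the clamp handle, high up.

```bash
python3 -m jog '{"jaw":[60,60,60,60,60,60,60,60,60,60],"slide":[[-1,-0.61,-0.2],[-1,-0.61,-0.2],[-1,-0.61,-0.2],[-1,-0.61,-0.2],[-1,-0.61,-0.2],[-1,-0.61,-0.2],[-1,-0.61,-0.2],[-1,-0.61,-0.2],[-1,-0.61,-0.2],[-1,-0.61,-0.2]],"spin":[0,0,0,0,0,0,0,0,0,0]}' 15
cat > jig.py <<'E'
from h import *
# jig pose from plate corners (top view, z=13)
A=np.load('avg.npz')
px=lambda q:np.array(q,float)/7+[300-.43,200-.43]
P=plane('top',px([(82,20),(15,533),(395,58)]),13)
C=(P[1]+P[2])/2; a=P[0]-P[1]; yaw=np.arctan2(a[1],a[0])-np.pi/2
c,s=np.cos(yaw),np.sin(yaw); R=np.array([[c,-s,0],[s,c,0],[0,0,1]])
O=np.array([C[0],C[1],0.])
def W(p): return np.asarray(p,float)@R.T+O
def Jg(p): return (np.asarray(p,float)-O)@R
if __name__=='__main__':
    print('jig',O.round(1),np.degrees(yaw).round(2),'plate',np.linalg.norm(a),np.linalg.norm(P[0]-P[2]))
    f=lambda n,q:Jg(plane(n,*q))[:, :2].round(1).tolist()
    print('top ledge', f('top',(px([(449,443),(440,537),(348,390)]),13)),'bushing',f('top',(px([(290,460)]),45)))
    sp=lambda q:np.array(q,float)/5+[270-.4,205-.4]
    print('scene plate z13',f('scene',(sp([(70,302),(497,345),(415,230)]),13)),'ledge',f('scene',(sp([(190,472),(258,452),(168,418),(238,405)]),13)))
    print('scene stop top',f('scene',(sp([(108,236),(150,232)]),33)),'bridge top',f('scene',(sp([(138,372),(252,350)]),38)))
    # handle axis from scene on plane jig x=0
    im=A['scene'][205:246,340:370];m=((im[:,:,0]>1.6*im[:,:,1])&(im[:,:,0]>70)).astype(np.uint8)
    n,l,st,_=cv2.connectedComponentsWithStats(m);ys,xs=np.nonzero(l==1+st[1:,4].argmax());Q=np.c_[xs,ys].astype(float);mu=Q.mean(0);u=np.linalg.svd(Q-mu,full_matrices=False)[2][0];t=(Q-mu)@u
    e=np.array([mu+u*t.min(),mu,mu+u*t.max()])+[340,205];o,d=ray('scene',e);oj,dj=Jg(o),d@R
    H=oj+dj*(-oj[0]/dj[:,0])[:,None];print('handle px',e.round(1).tolist(),H.round(1).tolist(),[np.degrees(np.arctan2(h[1]-38,h[2]-39)).round(1) for h in H])
    im=A['top'][190:225,320:350];m=((im[:,:,0]>1.6*im[:,:,1])&(im[:,:,0]>70)).astype(np.uint8)
    n,l,st,ce=cv2.connectedComponentsWithStats(m);k=1+st[1:,4].argmax();q=ce[k]+[320,190];print('top handle',q,Jg(plane('top',[q],H[1,2])))
    b=lambda q:np.array(q,float)
    E=plane('top',b([((748-495)/5+402-.4,65/5+262-.4),((740-495)/5+402-.4,42/5+262-.4)]),10);print('bar right end',E.round(1))
    S=plane('scene',b([((580-495)/5+310-.4,(272-210)/5+322-.4),((767-495)/5+310-.4,(405-210)/5+322-.4),((735-495)/5+310-.4,(432-210)/5+322-.4),((535-495)/5+310-.4,(302-210)/5+322-.4)]),10);print('bar scene corners z10',S.round(1).tolist())
E
python3 jig.py
```

```text
time_s: 1.7
ee_pos: [431.0, 240.5, 274.4]
ee_rot: [180.0, 0.0, 156.8]
force: [1.2, 0.2, 0.0]
gripper_width: 60.1
gripper_force: 0.0
jig [559.  -63.4   0. ] -96.26 plate 199.11180355782867 121.47612030561618
top ledge [[99.3, -44.9], [100.2, -80.9], [58.5, -29.6]] bushing [[39.3, -60.7]]
scene plate z13 [[-46.5, -97.2], [62.9, 99.4], [-49.7, 100.4]] ledge [[108.7, -81.2], [105.0, -45.3], [65.1, -78.5], [66.6, -42.4]]
scene stop top [[-71.1, -68.4], [-67.3, -46.1]] bridge top [[56.3, -90.6], [57.6, -31.8]]
handle px [[361.7, 213.4], [354.7, 227.2], [347.5, 241.3]] [[0.0, 99.7, 156.8], [0.0, 82.0, 119.7], [0.0, 63.5, 81.2]] [np.float64(27.7), np.float64(28.6), np.float64(31.2)]
top handle [334.         205.32142857] [[  1.90167792  83.06793224 119.70382515]]
bar right end [[ 476.4 -394.    10. ]
 [ 488.6 -389.7   10. ]]
bar scene corners z10 [[455.7, -287.9, 10.0], [490.7, -392.2, 10.0], [471.4, -399.6, 10.0], [429.8, -296.4, 10.0]]
```

Two views agree on the jig: (559, −63.4), yaw −96.3°, plate top at 13, lever about 0.43 rad. I'll carry on to the handle and use contact to refine the jig's x.

```bash
python3 -m jog '{"jaw":[60,60,60,60,60,60,60,60,60,60],"slide":[[-1,-0.63,0],[-1,-0.63,0],[-1,-0.63,0],[-1,-0.63,0],[-1,-0.63,0],[-1,-0.63,0],[-1,-0.63,0],[-1,-0.63,0],[-1,-0.63,0],[-1,-0.63,0]],"spin":[0,0,0,0,0,0,0,0,0,0]}'
python3 -m jog '{"jaw":[60,60,60,60,60],"slide":[[-0.75,-0.5,0.6],[0,0,0.6],[0,0,0.6],[0,0,0],[0,0,0]],"spin":[0,-0.7,-0.7,-0.71,0]}'
```

```text
time_s: 2.7
ee_pos: [632.1, -51.7, 274.0]
ee_rot: [180.0, 0.0, 156.7]
force: [1.0, 0.3, 0.7]
gripper_width: 60.1
gripper_force: 0.0
time_s: 3.2
ee_pos: [645.9, -73.1, 219.1]
ee_rot: [180.0, -0.1, 173.6]
force: [-0.3, -0.4, 0.2]
gripper_width: 60.2
gripper_force: 0.0
```

```bash
python3 -m jog '{"jaw":[60,60,60,60,0,0,0,0,0,0],"slide":[[0,0,0.9],[0,0,0.9],[0,0,0.9],[0,0,0.83],[0,0,0],[0,0,0],[0,0,0],[0,0,0],[0,0,0],[0,0,0]],"spin":[0,0,0,0,0,0,0,0,0,0]}' 6
```

```text
time_s: 4.2
ee_pos: [646.5, -73.4, 114.8]
ee_rot: [-179.9, 0.1, 173.6]
force: [-1.1, -8.6, 1.7]
gripper_width: 14.9
gripper_force: 5.4
```

```bash
python3 -m jog '{"jaw":[0,0,0],"slide":[[0,-0.07,0],[0,0,0],[0,0,0]],"spin":[0,0,0]}' 8
```

```text
time_s: 4.5
ee_pos: [646.4, -73.9, 114.8]
ee_rot: [179.9, 0.1, 173.6]
force: [1.0, 5.4, 5.0]
gripper_width: 14.4
gripper_force: 8.0
```

```bash
python3 -m jog '{"jaw":[0,0,0,0,0,0],"slide":[[-0.32,0.025,0.19],[-0.3,0,0.22],[-0.27,0,0.26],[-0.24,0,0.28],[-0.21,0,0.31],[0,0,0]],"spin":[0,0,0,0,0,0]}' 10
```

```text
time_s: 5.1
ee_pos: [687.1, -78.8, 73.9]
ee_rot: [180.0, 0.0, 173.6]
force: [5.0, 3.9, -2.2]
gripper_width: 14.0
gripper_force: 10.0
```

```bash
python3 -m jog '{"jaw":[0,0,0,0,0,0],"slide":[[-0.18,0,0.33],[-0.14,0,0.34],[-0.11,0,0.36],[-0.07,0,0.37],[-0.03,0,0.3],[0,0,0]],"spin":[0,0,0,0,0,0]}'
```

```text
time_s: 5.7
ee_pos: [702.1, -80.5, 24.4]
ee_rot: [180.0, 0.0, 173.6]
force: [1.1, 4.6, 1.7]
gripper_width: 14.4
gripper_force: 10.0
```

```bash
python3 -m jog '{"jaw":[0,0,0,0],"slide":[[0,0,0.07],[0,0,0.07],[0,0,0.07],[0,0,0]],"spin":[0,0,0,0]}'
```

```text
time_s: 6.1
ee_pos: [703.2, -80.6, 20.7]
ee_rot: [180.0, 0.2, 173.6]
force: [0.3, 4.4, 9.9]
gripper_width: 14.7
gripper_force: 10.0
```

```bash
python3 -m jog '{"jaw":[0,0,0],"slide":[[0,0,0.1],[0,0,0],[0,0,0]],"spin":[0,0,0]}'
python3 - <<'E'
from h import *
s=env.state();print(s['ee_pos'],s['force'],s['qpos'])
E
```

```text
time_s: 6.4
ee_pos: [703.7, -80.7, 17.9]
ee_rot: [180.0, 0.3, 173.6]
force: [-0.6, 3.8, 9.2]
gripper_width: 14.2
gripper_force: 10.0
[703.67125445 -80.65948373  17.88404959] [-0.56934699  3.8256538   9.21476286] [-7.47366707e+00  3.87615874e+01  8.42332515e+01  1.07436734e-02
  5.67240461e+01 -9.11121972e+01]
```

```bash
python3 -m jog '{"jaw":[40,40,40,40,60,60,60,60,60,60],"slide":[[0,0,0],[0,0,0],[0,0,-0.5],[0,0,-1],[0,0,-1],[0,0,-1],[0,0,-1],[0,0,-0.5],[0,0,0],[0,0,0]],"spin":[0,0,0,0,0,1,1,1,1,1]}'
python3 - <<'E'
from jig import *
env_=env.state();print(env_['ee_pos'],env_['ee_rot'])
b=lambda x,y:[((x-495)/5+402-.4,y/5+262-.4)]
s=lambda x,y:[((x-495)/5+310-.4,(y-210)/5+322-.4)]
print('bar far-right top corner',tri('top',b(740,42),'scene',s(767,405)).round(1))
sp=lambda q:np.array(q,float)/5+[270-.4,205-.4]
T=tri('top',px([(348,390),(395,58),(15,533)]),'scene',sp([(252,350),(497,345),(70,302)]));print('bridge corner, plate corners',T.round(1).tolist(),Jg(T[:,:3]).round(1).tolist())
im=env.grab_frame('scene');c=cv2.resize(im[180:330,260:440,::-1],(720,600),interpolation=cv2.INTER_CUBIC);cv2.imwrite('pics/open.png',c)
E
```

```text
time_s: 7.4
ee_pos: [702.0, -81.2, 167.6]
ee_rot: [180.0, 0.1, 133.3]
force: [-0.6, 0.4, -0.1]
gripper_width: 60.3
gripper_force: 0.0
[702.02315721 -81.23712839 167.62540834] [1.79959547e+02 1.25956385e-01 1.33289194e+02]
bar far-right top corner [[ 490.  -390.6    8.6    2.9]]
bridge corner, plate corners [[521.3, -117.3, 38.1, 0.5], [652.0, -134.8, 11.3, 0.3], [469.5, 7.3, 3.3, 5.8]] [[57.8, -31.6, 38.1], [60.8, 100.2, 11.3], [-60.5, -96.7, 3.3]]
```

View pics/open.png

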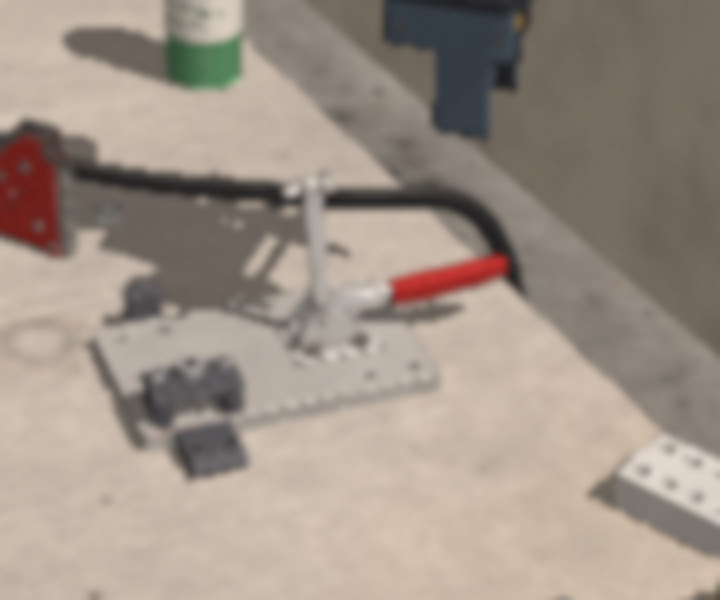

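The clamp stands fully open: arm upright at crop (315,240), handle lying back at (450,278). Two-view heights check out, with the bridge at 38.1, the plate at 11.3 and the bar top at about 9. Next is the bar.

```bash
python3 -m jog '{"jaw":[60,60,60,60],"slide":[[0,0,0],[0,0,0],[0,0,0],[0,0,0]],"spin":[1,1,0.9,0.14]}'
python3 -m jog '{"jaw":[60,60,60,60,60,60,60,60,60,60],"slide":[[-0.6,-1,0],[-0.6,-1,0],[-0.6,-1,0],[-0.6,-1,0],[-0.6,-1,0],[-0.6,-1,0],[-0.6,-1,0],[-0.6,-1,0],[-0.6,-1,0],[-0.6,-1,0]],"spin":[0,0,0,0,0,0,0,0,0,0]}'
python3 -m jog '{"jaw":[60,60,60,60,60],"slide":[[-0.03,-0.46,0.5],[0,0,1],[0,0,1],[0,0,0.5],[0,0,0]],"spin":[0,0,0,0,0]}'
```

```text
time_s: 7.85
ee_pos: [701.7, -81.0, 166.2]
ee_rot: [-180.0, 0.0, 109.4]
force: [-0.1, -0.7, 0.3]
gripper_width: 59.8
gripper_force: 0.0
time_s: 8.85
ee_pos: [477.0, -350.8, 166.3]
ee_rot: [-180.0, 0.0, 109.5]
force: [-0.1, -0.5, -0.5]
gripper_width: 59.5
gripper_force: 0.0
time_s: 9.35
ee_pos: [463.8, -354.2, 73.7]
ee_rot: [-179.8, -0.2, 109.5]
force: [0.2, -0.2, 0.3]
gripper_width: 59.8
gripper_force: 0.0
```

```bash
python3 -m jog '{"jaw":[60,60,60,60,0,0,0,0,0,0],"slide":[[0,0,0.8],[0,0,0.8],[0,0,0.5],[0,0,0.25],[0,0,0],[0,0,0],[0,0,0],[0,0,0],[0,0,0],[0,0,0]],"spin":[0,0,0,0,0,0,0,0,0,0]}' 15
```

```text
time_s: 10.35
ee_pos: [465.9, -355.3, 6.2]
ee_rot: [179.9, 0.1, 109.3]
force: [1.1, 0.6, 4.6]
gripper_width: 25.0
gripper_force: 15.0
```

```bash
python3 -m jog '{"jaw":[0,0,0],"slide":[[0,0,0],[0,0,0],[0,0,0]],"spin":[0,0,0]}' 30
```

```text
time_s: 10.65
ee_pos: [465.9, -355.3, 6.1]
ee_rot: [179.9, 0.1, 109.3]
force: [-0.2, 0.7, 4.9]
gripper_width: 24.8
gripper_force: 30.0
```

```bash
python3 -m jog '{"jaw":[32,32,32,32,32,32],"slide":[[0,0,0],[0,0,0],[0,0,0],[0,0,0.05],[0,0,0],[0,0,0]],"spin":[0,0,0,0,0,0]}' 30
python3 - <<'E'
from h import *
s=env.state();print(s['ee_pos'],s['force'],s['qpos'])
E
python3 -m jog '{"jaw":[32,32,32,32],"slide":[[0,0,0.1],[0,0,0],[0,0,0],[0,0,0]],"spin":[0,0,0,0]}'
```

```text
time_s: 11.25
ee_pos: [465.3, -354.9, 3.7]
ee_rot: [-180.0, -0.0, 109.3]
force: [0.5, 0.2, -0.3]
gripper_width: 32.2
gripper_force: 0.0
[ 465.32637192 -354.94553103    3.69737495] [ 0.47959854  0.21366112 -0.33627126] [-3.84645604e+01  3.08967550e+01  1.03298499e+02  6.49283217e-03
  4.58319628e+01 -5.77784525e+01]
time_s: 11.65
ee_pos: [465.5, -355.0, 0.9]
ee_rot: [180.0, -0.0, 109.3]
force: [0.9, 0.2, 0.8]
gripper_width: 31.9
gripper_force: 0.0
```

```bash
python3 -m jog '{"jaw":[32,0,0,0,0,0],"slide":[[0,0,-0.04],[0,0,0],[0,0,0],[0,0,0],[0,0,0],[0,0,0]],"spin":[0,0,0,0,0,0]}' 30
python3 -m jog '{"jaw":[0,0,0,0],"slide":[[0,0,-0.2],[0,0,-0.4],[0,0,-0.4],[0,0,0]],"spin":[0,0,0,0]}' 30
```

```text
time_s: 12.25
ee_pos: [465.6, -355.1, 2.3]
ee_rot: [180.0, 0.0, 109.3]
force: [0.3, 0.3, 1.9]
gripper_width: 24.8
gripper_force: 30.0
time_s: 12.65
ee_pos: [466.7, -356.0, 34.4]
ee_rot: [179.9, 0.2, 109.3]
force: [0.7, 0.4, -1.5]
gripper_width: 25.1
gripper_force: 30.0
```

```bash
python3 -m jog '{"jaw":[0,0,0,0,0,0],"slide":[[0,0,-0.2],[0,0,-0.2],[0,0,0],[0,0,0],[0,0,0],[0,0,0]],"spin":[0.8,0.8,0.8,0.8,0,0]}' 30
python3 -m jog '{"jaw":[0,0,0,0,0,0,0],"slide":[[0.8,0,0],[0.9,0,0],[0.9,0,0],[0.9,0,0],[0.8,0,0],[0,0,0],[0,0,0]],"spin":[0,0,0,0,0,0,0]}' 30
python3 - <<'E'
from jig import *
s=env.state();p=Jg(s['ee_pos']);print('jig',p.round(1))
A=cv2.resize(env.grab_frame('top')[220:310,305:425,::-1],(720,540),interpolation=cv2.INTER_CUBIC);cv2.imwrite('pics/align.png',A)
E
```

```text
time_s: 13.25
ee_pos: [465.3, -354.9, 44.1]
ee_rot: [-180.0, -0.0, 83.8]
force: [-0.4, 0.3, -1.1]
gripper_width: 24.8
gripper_force: 30.0
time_s: 13.95
ee_pos: [479.8, -226.8, 44.3]
ee_rot: [180.0, 0.0, 83.9]
force: [-0.5, -0.8, -2.6]
gripper_width: 24.8
gripper_force: 30.0
jig [171.  -60.9  44.3]
```

Run:
```python
from jig import *
for x in (170,): print(W((x,-62,13)),proj('top',[W((28,-62,13)),W((92,-62,13)),W((103,-62,40))]).round(1).tolist())
print(np.degrees(yaw))
```

```text
[ 478.86296133 -225.60880701   13.        ] [[336.5, 265.8], [360.2, 268.9], [365.0, 268.9]]
-96.26100409030256
```

View pics/align.png

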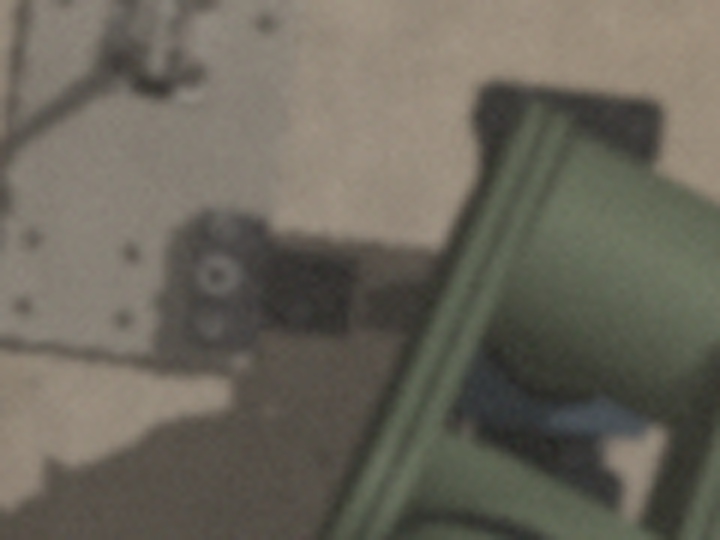

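The picture shows the ledge end at crop (355,290) and the bar front at (365,306), aligned to within a few mm. I'll check the lateral offset numerically.

Run:
```python
from jig import *
g=np.mean([cv2.cvtColor(env.grab_frame('top'),cv2.COLOR_RGB2GRAY).astype(np.float32) for _ in range(8)],0)
s=env.state();b=Jg(s['ee_pos'])
ys=np.arange(-95,-28,2.5)
for x,z in((75,13),(83,13),(90,13),(96,13),(108,50),(113,50),(118,50)):
    q=proj('top',[W((x,y,z)) for y in ys]).astype(np.float32);v=cv2.remap(g,q[:,0].reshape(1,-1),q[:,1].reshape(1,-1),cv2.INTER_LINEAR)[0];print(x,v.astype(int).tolist())
print(b, ys[0])
```

```text
75 [83, 83, 83, 82, 80, 74, 65, 57, 54, 53, 54, 54, 52, 53, 53, 53, 53, 53, 53, 57, 65, 75, 85, 98, 119, 135, 140]
83 [81, 81, 81, 80, 81, 77, 66, 56, 52, 53, 55, 55, 53, 52, 53, 53, 51, 49, 49, 54, 63, 74, 83, 97, 117, 134, 140]
90 [82, 81, 82, 82, 81, 76, 66, 57, 52, 51, 50, 51, 51, 51, 52, 52, 52, 53, 52, 56, 63, 74, 86, 102, 123, 136, 143]
96 [81, 80, 81, 80, 79, 75, 66, 57, 53, 52, 53, 52, 52, 52, 51, 51, 53, 53, 53, 57, 65, 75, 83, 94, 115, 131, 139]
108 [79, 79, 80, 80, 80, 80, 79, 74, 66, 61, 59, 59, 59, 58, 64, 72, 77, 76, 78, 80, 82, 84, 94, 114, 131, 138, 138]
113 [79, 80, 82, 80, 82, 81, 79, 71, 64, 60, 58, 58, 58, 58, 61, 67, 73, 77, 79, 81, 83, 87, 101, 122, 133, 136, 135]
118 [70, 73, 75, 77, 78, 79, 76, 70, 63, 59, 58, 58, 57, 58, 58, 60, 66, 72, 78, 82, 82, 85, 98, 119, 132, 136, 137]
[171.50565602 -61.21892904  44.06808589] -95.0
```

Run:
```python
from jig import *
im=env.grab_frame('scene');cv2.imwrite('pics/sc2.png',cv2.resize(cv2.convertScaleAbs(im[235:345,250:390,::-1],alpha=1.4),(763,600),interpolation=cv2.INTER_CUBIC))
```

```text
(no output)
```

View pics/sc2.png

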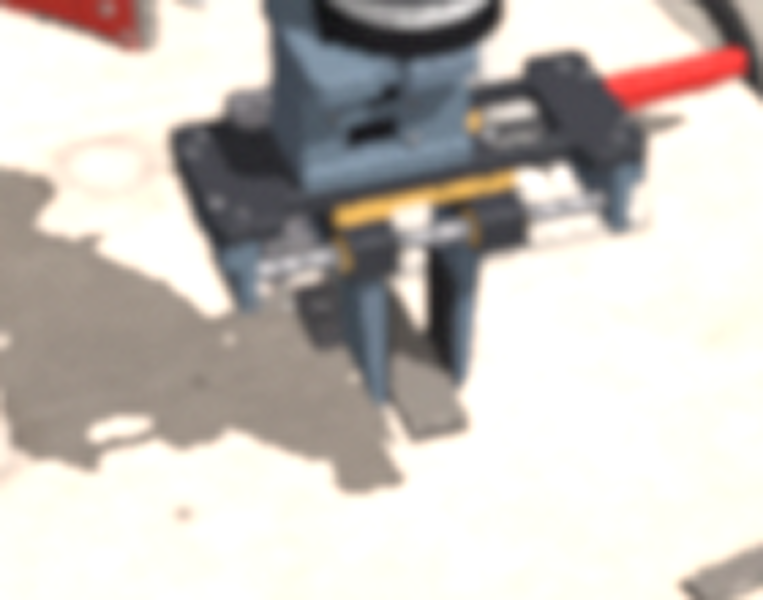

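Run:
```python
from jig import *
f=lambda q,z:Jg(plane('scene',np.array(q,float)/5.45+[250-.4,235-.4],z)).round(1).tolist()
print('rear lower corners z42',f([(412,439),(467,427)],42));print('rear top corners z52',f([(406,420),(462,408)],52))
print('finger tips L,R',f([(378,402),(460,384)],44),Jg(env.state()['ee_pos']))
g=cv2.cvtColor(env.grab_frame('scene'),cv2.COLOR_RGB2GRAY)
print(g[300:316:1,318:338].tolist())
```

```text
rear lower corners z42 [[209.3, -72.5, 42.0], [209.7, -48.8, 42.0]]
rear top corners z52 [[208.4, -74.9, 52.0], [208.9, -50.9, 52.0]]
finger tips L,R [[185.1, -78.8, 44.0], [185.5, -42.8, 44.0]] [171.40768773 -61.19992779  44.07378275]
[[86, 86, 76, 72, 85, 92, 87, 78, 70, 67, 63, 55, 42, 33, 38, 57, 79, 108, 151, 183], [84, 85, 77, 79, 94, 105, 103, 96, 88, 84, 78, 68, 55, 41, 39, 57, 80, 113, 155, 186], [83, 85, 78, 81, 97, 108, 110, 107, 104, 101, 96, 86, 74, 59, 50, 60, 83, 118, 161, 190], [81, 84, 78, 81, 98, 108, 110, 109, 109, 108, 107, 102, 95, 84, 71, 68, 88, 128, 168, 194], [79, 83, 77, 82, 97, 108, 110, 110, 110, 110, 110, 109, 108, 102, 90, 82, 104, 146, 181, 200], [80, 82, 79, 82, 98, 108, 110, 109, 109, 110, 110, 111, 111, 109, 102, 101, 129, 168, 194, 203], [81, 82, 78, 79, 95, 107, 110, 110, 110, 111, 110, 110, 110, 110, 111, 122, 153, 184, 200, 203], [86, 85, 79, 77, 91, 106, 110, 110, 111, 111, 111, 111, 110, 111, 114, 131, 163, 192, 202, 204], [94, 94, 93, 90, 92, 102, 109, 111, 111, 111, 111, 111, 110, 109, 114, 128, 158, 186, 201, 205], [102, 105, 115, 117, 105, 100, 107, 110, 110, 111, 111, 111, 110, 111, 112, 121, 141, 171, 194, 206], [107, 112, 128, 140, 126, 106, 103, 108, 110, 109, 110, 111, 111, 114, 114, 118, 129, 154, 184, 204], [108, 111, 127, 148, 146, 116, 98, 102, 109, 110, 109, 110, 115, 116, 116, 114, 120, 142, 177, 201], [108, 108, 123, 151, 161, 136, 101, 97, 107, 109, 106, 106, 109, 111, 109, 104, 108, 133, 170, 197], [107, 108, 119, 146, 165, 154, 118, 97, 102, 103, 99, 97, 99, 103, 104, 107, 116, 142, 176, 199], [108, 110, 117, 135, 160, 165, 140, 109, 99, 101, 102, 105, 113, 121, 130, 140, 153, 172, 191, 205], [107, 113, 125, 140, 158, 171, 161, 133, 120, 125, 133, 143, 153, 162, 171, 180, 188, 195, 203, 207]]
```

Gripper, bar rear (y ≈ −61.7) and ledge (y ≈ −62.4) agree to about 2 mm, well within the flare. I'll lower and feed with the forces watched.

```bash
python3 -m jog '{"jaw":[0,0,0,0,0,0,0],"slide":[[0,0,0.6],[0,0,0.29],[0.5,0,0],[0.5,0,0],[0.4,0,0],[0,0,0],[0,0,0]],"spin":[0,0,0,0,0,0,0]}'
python3 -c "
from jig import *
print(Jg(env.state()['ee_pos']))"
```

```text
time_s: 15.2
ee_pos: [484.7, -184.6, 17.9]
ee_rot: [179.9, 0.0, 83.8]
force: [0.8, 0.4, -2.3]
gripper_width: 25.0
gripper_force: 30.0
[128.57952353 -60.71270753  17.93007556]
```

```bash
python3 -m jog '{"jaw":[0,0,0,0,0],"slide":[[0.25,0,0],[0.25,0,0],[0.25,0,0],[0,0,0],[0,0,0]],"spin":[0,0,0,0,0]}'
python3 -c "
from jig import *
print(Jg(env.state()['ee_pos']))"
```

```text
time_s: 15.7
ee_pos: [487.1, -162.5, 17.6]
ee_rot: [179.9, -0.0, 83.7]
force: [1.3, 0.5, -1.6]
gripper_width: 25.4
gripper_force: 30.0
[106.31943415 -60.67147456  17.56574596]
```

```bash
python3 -m jog '{"jaw":[0,0,0,0,0,0],"slide":[[0.2,0,0],[0.25,0,0],[0.25,0,0],[0.15,0,0],[0,0,0],[0,0,0]],"spin":[0,0,0,0,0,0]}'
python3 -c "
from jig import *
print(Jg(env.state()['ee_pos']))"
```

```text
time_s: 16.3
ee_pos: [490.0, -136.8, 17.6]
ee_rot: [179.9, -0.0, 83.7]
force: [4.2, 0.7, -2.0]
gripper_width: 24.7
gripper_force: 30.0
[ 80.52798461 -60.64624208  17.55645821]
```

```bash
python3 -m jog '{"jaw":[0,0,0,40,40,40],"slide":[[0,0.03,0.04],[0,0,0.04],[0,0,0],[0,0,0],[0,0,0],[0,0,0]],"spin":[0,0,0,0,0,0]}'
python3 - <<'E'
from jig import *
print(Jg(env.state()['ee_pos']))
im=env.grab_frame('scene');cv2.imwrite('pics/sc3.png',cv2.resize(cv2.convertScaleAbs(im[225:320,270:390,::-1],alpha=1.3),(758,600),interpolation=cv2.INTER_CUBIC))
E
```

```text
time_s: 16.9
ee_pos: [489.8, -137.4, 14.8]
ee_rot: [-179.9, -0.0, 83.7]
force: [-0.2, -0.5, 0.5]
gripper_width: 39.8
gripper_force: 0.0
[ 81.16064456 -60.77288133  14.77687265]
```

```bash
python3 -m jog '{"jaw":[40,40,40,0,0,0,0],"slide":[[-0.8,0,0],[-0.8,0,0],[-0.8,-0.02,0],[0,0,0],[0,0,0],[0,0,0],[0,0,0]],"spin":[0,0,0,0,0,0,0]}' 20
python3 - <<'E'
from jig import *
print(Jg(env.state()['ee_pos']))
im=env.grab_frame('scene');a=im[225:320,270:390,::-1]
t=env.grab_frame('top')[225:300,310:405,::-1]
o=np.zeros((600,800,3),np.uint8);o[:317,:400]=cv2.resize(a,(400,317),interpolation=cv2.INTER_CUBIC);o[:316,400:]=cv2.resize(t,(400,316),interpolation=cv2.INTER_CUBIC)
cv2.imwrite('pics/fed.png',cv2.convertScaleAbs(o[:320],alpha=1.3))
E
```

```text
time_s: 17.65
ee_pos: [481.8, -208.0, 15.0]
ee_rot: [-180.0, -0.0, 83.8]
force: [0.5, -0.6, 0.6]
gripper_width: 11.0
gripper_force: 0.0
[152.22136448 -61.01993232  14.95228482]
```

View pics/fed.png

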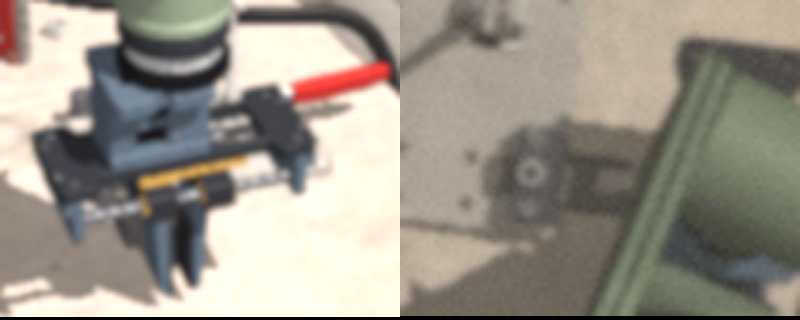

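The bar lies in the bridge on the ledge, and the clamp is still open. The fingers are closed behind the rear end. I'll push it on.

```bash
python3 -m jog '{"jaw":[0,0,0,0,0,0,0],"slide":[[0.2,0,0],[0.2,0,0],[0.25,0,0],[0.25,0,0],[0.25,0,0],[0.25,0,0],[0,0,0]],"spin":[0,0,0,0,0,0,0]}' 20
python3 -c "
from jig import *
print(Jg(env.state()['ee_pos']))"
```

```text
time_s: 18.45
ee_pos: [486.3, -166.0, 15.0]
ee_rot: [-180.0, -0.0, 83.8]
force: [-0.5, -0.3, -0.4]
gripper_width: 0.5
gripper_force: 0.0
[109.89085366 -61.09344054  14.96497349]
```

```bash
python3 -m jog '{"jaw":[0,0,0,0,0],"slide":[[0.25,0,0],[0.25,0,0],[0.25,0,0],[0.2,0,0],[0,0,0]],"spin":[0,0,0,0,0]}' 20
python3 -c "
from jig import *
print(Jg(env.state()['ee_pos']))"
```

```text
time_s: 18.95
ee_pos: [489.5, -137.9, 15.0]
ee_rot: [-180.0, -0.0, 83.8]
force: [0.7, 0.7, -0.3]
gripper_width: 0.4
gripper_force: 0.0
[ 81.64197406 -60.96819117  15.0002271 ]
```

```bash
python3 -m jog '{"jaw":[0,0,0,0,0,0,0,0],"slide":[[0.06,0,0],[0,0,0],[-0.7,0,0],[-0.3,0,-0.8],[0,0,-1],[0,0,-1],[0,0,-0.5],[0,0,0]],"spin":[0,0,0,0,0,0,0,0]}' 20
python3 - <<'E'
from jig import *
print(Jg(env.state()['ee_pos']))
g=np.mean([env.grab_frame('top').astype(np.float32) for _ in range(8)],0).mean(2)
ys=np.arange(-87,-36,3)
for x in range(-90,25,6):
    q=proj('top',[W((x,y,23 if x>-60 else 33)) for y in ys]).astype(np.float32);v=cv2.remap(g,q[:,0].reshape(1,-1),q[:,1].reshape(1,-1),cv2.INTER_LINEAR)[0];print(x,v.astype(int).tolist())
E
```

```text
time_s: 19.75
ee_pos: [488.0, -167.7, 116.3]
ee_rot: [179.7, 0.1, 83.7]
force: [0.1, -0.1, 0.6]
gripper_width: 0.2
gripper_force: 0.0
[111.42077274 -59.22691668 116.31478354]
-90 [128, 122, 117, 113, 110, 109, 114, 120, 124, 127, 128, 127, 128, 129, 131, 130, 128]
-84 [104, 89, 83, 81, 79, 80, 83, 86, 95, 110, 121, 122, 119, 121, 126, 129, 130]
-78 [110, 92, 81, 79, 80, 79, 78, 75, 77, 82, 89, 90, 86, 88, 97, 112, 118]
-72 [127, 115, 99, 85, 75, 70, 71, 70, 71, 71, 72, 73, 74, 76, 80, 83, 89]
-66 [113, 115, 107, 89, 73, 67, 69, 71, 72, 72, 72, 71, 72, 76, 84, 95, 103]
-60 [101, 102, 98, 93, 86, 85, 91, 93, 90, 86, 83, 83, 87, 90, 86, 83, 83]
-54 [119, 118, 117, 115, 113, 115, 119, 120, 117, 115, 113, 116, 119, 119, 113, 107, 109]
-48 [86, 83, 85, 85, 82, 83, 84, 83, 84, 86, 87, 95, 107, 117, 122, 122, 122]
-42 [78, 78, 78, 74, 66, 61, 60, 62, 68, 75, 79, 84, 96, 112, 120, 123, 122]
-36 [79, 80, 79, 72, 63, 58, 57, 58, 58, 64, 73, 85, 102, 115, 121, 123, 124]
-30 [80, 79, 79, 74, 65, 59, 57, 57, 58, 62, 72, 85, 104, 118, 124, 126, 126]
-24 [80, 80, 79, 75, 66, 59, 57, 57, 57, 60, 68, 82, 103, 119, 125, 127, 127]
-18 [80, 80, 79, 73, 64, 59, 57, 55, 57, 58, 62, 77, 101, 118, 124, 127, 126]
-12 [80, 81, 79, 73, 63, 57, 56, 57, 56, 57, 63, 81, 104, 119, 125, 126, 126]
-6 [80, 80, 79, 74, 65, 57, 56, 57, 57, 57, 61, 77, 100, 117, 124, 125, 126]
0 [78, 76, 75, 72, 63, 58, 56, 56, 56, 57, 61, 77, 101, 117, 123, 124, 123]
6 [79, 79, 78, 73, 64, 58, 56, 56, 56, 56, 60, 74, 98, 116, 122, 123, 123]
12 [80, 80, 78, 74, 63, 58, 56, 56, 56, 57, 61, 76, 97, 114, 119, 120, 122]
18 [79, 78, 77, 72, 63, 58, 56, 57, 56, 56, 60, 70, 81, 90, 93, 103, 115]
24 [77, 77, 76, 71, 62, 57, 56, 55, 56, 56, 56, 59, 65, 72, 77, 80, 88]
```

```bash
python3 -m jog '{"jaw":[45,45,45,45,45,45,45,45],"slide":[[0.9,0,0],[1,0,0],[1,0,0],[1,0,0],[1,0,0],[1,0,0],[0,0,0],[0,0,0]],"spin":[0,0,0,0,0,0,0,0]}' 4
python3 -c "
from jig import *
print(Jg(env.state()['ee_pos']))"
```

```text
time_s: 20.95
ee_pos: [505.7, 9.4, 113.7]
ee_rot: [-180.0, 0.0, 83.8]
force: [-0.6, 0.0, 0.1]
gripper_width: 44.9
gripper_force: 0.0
[-66.48725332 -60.99393716 113.65045418]
```

```bash
python3 -m jog '{"jaw":[45,45,45,45,45,0,0,0,0,0],"slide":[[0,0,1],[0,0,1],[0,0,0.8],[0,0,0.32],[0,0,0],[0,0,0],[0,0,0],[0,0,0],[0,0,0],[0,0,0]],"spin":[0,0,0,0,0,0,0,0,0,0]}' 4
python3 -c "
from jig import *
s=env.state();print(Jg(s['ee_pos']),s['force'],s['torque'])"
```

```text
time_s: 21.95
ee_pos: [508.8, 8.7, 21.8]
ee_rot: [179.6, -0.0, 83.7]
force: [5.0, -2.7, 0.5]
gripper_width: 24.1
gripper_force: 4.0
[-66.21555422 -57.79077824  21.75858891] [ 5.00465079 -2.66498091  0.50945632] [-0.44300916 -0.86972615 -0.027497  ]
```

```bash
python3 -m jog '{"jaw":[0,0,0,0],"slide":[[0,0.12,0],[0,0,0],[0,0,0],[0,0,0]],"spin":[0,0,0,0]}' 4
python3 -c "
from jig import *
s=env.state();print(Jg(s['ee_pos']),s['force'],s['torque'])"
```

```text
time_s: 22.35
ee_pos: [508.8, 8.8, 20.9]
ee_rot: [-179.9, -0.0, 83.7]
force: [-0.8, -0.4, 6.0]
gripper_width: 24.3
gripper_force: 4.0
[-66.22825331 -57.79775966  20.93363461] [-0.76607401 -0.39425344  6.00575235] [-0.17887494  0.20731069 -0.05803125]
```

```bash
python3 -m jog '{"jaw":[42,42,42,42,42,42,42],"slide":[[0,0,0],[0,0,0],[-0.27,0,0],[-0.27,0,0],[0,0,0.1],[0,0,0.1],[0,0,0]],"spin":[0,0,0,0,0,0,0]}' 4
python3 -c "
from jig import *
s=env.state();print(Jg(s['ee_pos']),s['force'])"
```

```text
time_s: 23.05
ee_pos: [507.2, -7.5, 13.9]
ee_rot: [-179.9, -0.0, 83.7]
force: [0.4, 0.5, -0.2]
gripper_width: 42.3
gripper_force: 0.0
[-49.85414486 -57.58244432  13.86780921] [ 0.3846486   0.52507174 -0.17484999]
```

```bash
python3 -m jog '{"jaw":[42,0,0,0,0,0,0],"slide":[[0,0,-0.03],[0,0,0],[0,0,0],[0,0,0],[0,0,0],[0,0,0],[0,0,0]],"spin":[0,0,0,0,0,0,0]}' 10
python3 -c "
from jig import *
s=env.state();print(Jg(s['ee_pos']),s['force'],s['torque'])"
```

```text
time_s: 23.75
ee_pos: [507.4, -7.3, 15.4]
ee_rot: [-180.0, -0.0, 83.7]
force: [-0.5, 1.4, 2.6]
gripper_width: 25.6
gripper_force: 10.0
[-50.14915897 -57.41087591  15.37426071] [-0.54967645  1.44947403  2.58009207] [ 0.1772199   0.32419363 -0.12137078]
```

```bash
python3 -m jog '{"jaw":[0,0,0,0,0],"slide":[[0,0,0],[0.1,0,0],[0.1,0,0],[0.1,0,0],[0,0,0]],"spin":[0,0,0,0,0]}' 20
python3 -m jog '{"jaw":[42,42,42,42,42,0,0,0,0,0],"slide":[[0,0,0],[0,0,0],[-0.15,0,0],[-0.15,0,0],[0,0,0],[0,0,0],[0,0,0],[0,0,0],[0,0,0],[0,0,0]],"spin":[0,0,0,0,0,0,0,0,0,0]}' 20
python3 -c "
from jig import *
s=env.state();print(Jg(s['ee_pos']),s['force'],s['torque'])"
```

```text
time_s: 24.25
ee_pos: [508.5, 1.6, 15.4]
ee_rot: [-180.0, 0.0, 83.7]
force: [-3.7, -3.2, 4.1]
gripper_width: 25.0
gripper_force: 20.0
time_s: 25.25
ee_pos: [507.6, -7.4, 15.3]
ee_rot: [-180.0, -0.0, 83.7]
force: [-0.8, 0.4, 0.5]
gripper_width: 24.8
gripper_force: 19.9
[-50.01807609 -57.25199724  15.3373949 ] [-0.84582444  0.35730976  0.51601549] [-0.12602724  0.13491755  0.06459953]
```

```bash
python3 -m jog '{"jaw":[0,0,0,0],"slide":[[0.1,0,0],[0.1,0,0],[0,0,0],[0,0,0]],"spin":[0,0,0,0]}' 25
python3 -m jog '{"jaw":[0,0,0],"slide":[[0.06,0,0],[0,0,0],[0,0,0]],"spin":[0,0,0]}'
python3 -m jog '{"jaw":[0,0,0],"slide":[[0.06,0,0],[0,0,0],[0,0,0]],"spin":[0,0,0]}'
python3 -c "
from jig import *
s=env.state();print(Jg(s['ee_pos']),s['force'],s['torque'])"
```

```text
time_s: 25.65
ee_pos: [508.1, -2.8, 15.3]
ee_rot: [-180.0, 0.2, 83.8]
force: [-1.0, -8.2, 0.3]
gripper_width: 25.1
gripper_force: 24.9
time_s: 25.95
ee_pos: [508.1, -2.7, 15.3]
ee_rot: [-180.0, 0.3, 83.9]
force: [-1.0, -13.6, 0.8]
gripper_width: 24.9
gripper_force: 24.9
time_s: 26.25
ee_pos: [508.2, -2.5, 15.3]
ee_rot: [-180.0, 0.5, 84.0]
force: [-1.7, -21.6, 1.7]
gripper_width: 25.3
gripper_force: 24.9
[-54.97941418 -57.18465625  15.30421101] [ -1.68829772 -21.61360206   1.65650692] [-3.98150487  0.36152724 -0.02721383]
```

```bash
python3 -m jog '{"jaw":[0,0,42,42,42,42,42,42,42,42],"slide":[[-0.1,0,0],[0,0,0],[0,0,0],[0,0,0],[0,0,-0.3],[0,0,-0.8],[0,0,-1],[0,0,-1],[0.5,0,-0.5],[0,0,0]],"spin":[0,0,0,0,0,0,0,0,0,0]}'
python3 - <<'E'
from jig import *
s=env.state();print(Jg(s['ee_pos']),s['force'],s['qpos'].round(1))
for n in('top','scene'):
  g=np.mean([env.grab_frame(n).astype(np.float32) for _ in range(4)],0).mean(2)
  xs=np.arange(-90,70,4)
  for y in(-66,-62,-58):
    q=proj(n,[W((x,y,23)) for x in xs]).astype(np.float32);print(n,y,cv2.remap(g,q[:,0].reshape(1,-1),q[:,1].reshape(1,-1),cv2.INTER_LINEAR)[0].astype(int).tolist())
E
```

```text
time_s: 27.25
ee_pos: [512.1, 15.3, 126.3]
ee_rot: [179.6, -0.1, 83.8]
force: [-0.8, -0.9, 0.2]
gripper_width: 42.0
gripper_force: 0.0
[-73.06722881 -55.24623536 126.33534372] [-0.82729226 -0.88704545  0.20720933] [4.000e-01 1.680e+01 1.056e+02 1.000e-01 5.720e+01 6.600e+00]
top -66 [68, 68, 67, 65, 60, 58, 56, 57, 57, 56, 58, 72, 86, 80, 76, 87, 89, 78, 76, 77, 79, 79, 78, 80, 80, 81, 79, 72, 61, 58, 71, 88, 91, 94, 85, 75, 69, 70, 71, 71]
top -62 [71, 73, 72, 70, 65, 59, 58, 58, 57, 56, 60, 74, 86, 79, 75, 89, 85, 75, 74, 78, 78, 79, 79, 80, 81, 80, 79, 75, 65, 61, 78, 91, 80, 90, 96, 79, 71, 71, 72, 72]
top -58 [75, 75, 75, 74, 72, 67, 60, 59, 59, 57, 62, 75, 86, 78, 78, 89, 85, 71, 72, 76, 78, 79, 79, 79, 80, 81, 80, 76, 65, 60, 79, 93, 84, 93, 95, 78, 69, 68, 70, 71]
scene -66 [171, 152, 126, 105, 88, 79, 77, 81, 90, 99, 103, 103, 103, 103, 102, 101, 101, 101, 101, 101, 101, 100, 101, 102, 102, 100, 92, 85, 85, 87, 89, 90, 90, 88, 79, 67, 69, 94, 131, 157]
scene -62 [158, 129, 104, 91, 88, 83, 81, 85, 93, 100, 102, 102, 102, 102, 101, 101, 101, 102, 102, 101, 101, 100, 101, 100, 98, 89, 80, 78, 81, 85, 86, 86, 87, 86, 77, 65, 66, 89, 127, 152]
scene -58 [150, 123, 100, 92, 86, 81, 80, 87, 99, 104, 104, 101, 101, 101, 101, 101, 101, 101, 101, 100, 100, 100, 102, 109, 117, 116, 111, 105, 101, 98, 94, 90, 88, 88, 81, 69, 67, 87, 123, 149]
```

```bash
python3 -m jog '{"jaw":[42,42,42,42,42,42,42,42,42,42],"slide":[[0,0,-1],[0,0,-1],[-0.35,0.95,0],[-0.35,0.95,0],[-0.36,0.95,0],[-0.36,0.95,0],[-0.36,0.95,0],[-0.36,0.95,0],[-0.36,0.95,0],[0,0,0]],"spin":[0,0,0,0,0,0,0,0,0,0]}'
python3 -m jog '{"jaw":[42,42,42,42,42,42,42,42,42,42],"slide":[[0,0,0],[0,0,0],[0,0,0],[0,0,0],[0,0,0],[0,0,0],[0,0,0],[0,0,0],[0,0,0],[0,0,0]],"spin":[-0.95,-0.95,-0.95,-0.95,-0.95,-0.95,-0.95,-0.95,-0.95,-0.95]}'
python3 -m jog '{"jaw":[42,42,42,42],"slide":[[0,0,0],[0,0,0],[0,0,0],[0,0,0]],"spin":[-0.9,-0.82,0,0]}'
```

```text
time_s: 28.65
ee_pos: [702.5, -84.5, 181.3]
ee_rot: [180.0, 0.0, 83.6]
force: [-0.5, 0.2, -0.3]
gripper_width: 42.2
gripper_force: 0.0
time_s: 29.65
ee_pos: [699.1, -82.1, 182.8]
ee_rot: [-180.0, -0.1, 160.0]
force: [0.1, 0.5, 0.5]
gripper_width: 41.8
gripper_force: 0.0
time_s: 30.05
ee_pos: [699.5, -82.2, 183.0]
ee_rot: [180.0, -0.1, 173.3]
force: [0.5, -1.0, 0.3]
gripper_width: 42.1
gripper_force: 0.0
```

```bash
python3 -m jog '{"jaw":[42,42,42,42,42,42,0,0,0,0],"slide":[[-0.08,0.07,1],[0,0,1],[0,0,1],[0,0,1],[0,0,0.9],[0,0,0.35],[0,0,0],[0,0,0],[0,0,0],[0,0,0]],"spin":[0,0,0,0,0,0,0,0,0,0]}' 8
python3 -m jog '{"jaw":[0,0],"slide":[[0,0,0],[0,0,0]],"spin":[0,0]}' 12
```

```text
time_s: 31.05
ee_pos: [703.8, -80.6, 27.7]
ee_rot: [180.0, 0.2, 173.4]
force: [-0.6, -0.3, 3.4]
gripper_width: 14.4
gripper_force: 8.0
time_s: 31.25
ee_pos: [703.8, -80.6, 27.6]
ee_rot: [180.0, 0.2, 173.5]
force: [0.4, 0.4, 5.9]
gripper_width: 13.9
gripper_force: 12.0
```

```bash
python3 -m jog '{"jaw":[0,0,0,0,0,0,0,0,0],"slide":[[0.06,0,-0.44],[0.11,0,-0.43],[0.16,0,-0.41],[0.21,0,-0.39],[0.26,0,-0.36],[0.3,0,-0.32],[0.33,0,-0.29],[0.37,0,-0.24],[0,0,0]],"spin":[0,0,0,0,0,0,0,0,0]}' 12
python3 -c "
from jig import *
s=env.state();p=Jg(s['ee_pos']);print(p,np.hypot(p[1]-38,p[2]+19-39),np.degrees(np.arctan2(p[1]-38,p[2]-20)))"
```

```text
time_s: 32.15
ee_pos: [646.0, -73.8, 113.0]
ee_rot: [180.0, -0.2, 173.5]
force: [-1.6, 0.8, 0.1]
gripper_width: 14.4
gripper_force: 12.0
[  0.91095272  87.58889338 112.97777035] 105.3751589639282 28.072846370574545
```

```bash
python3 -m jog '{"jaw":[0,0,0,0,0],"slide":[[0.36,0,-0.19],[0.36,0,-0.14],[0.2,0,-0.05],[0,0,0],[0,0,0]],"spin":[0,0,0,0,0]}' 12
python3 -c "
from jig import *
s=env.state();p=Jg(s['ee_pos']);print(p,np.hypot(p[1]-38,p[2]+19-39),np.degrees(np.arctan2(p[1]-38,p[2]-20)))"
```

```text
time_s: 32.65
ee_pos: [622.2, -71.0, 123.6]
ee_rot: [180.0, 0.1, 173.5]
force: [4.9, 1.7, -7.7]
gripper_width: 14.4
gripper_force: 11.9
[  0.73178382  63.60173154 123.55556143] 106.6733470061548 13.886611327388058
```

```bash
python3 -m jog '{"jaw":[0,0,0,0],"slide":[[0.15,0,-0.04],[0,0,0],[0,0,0],[0,0,0]],"spin":[0,0,0,0]}' 20
python3 -m jog '{"jaw":[0,0,0,0],"slide":[[0.15,0,-0.02],[0,0,0],[0,0,0],[0,0,0]],"spin":[0,0,0,0]}' 20
python3 -c "
from jig import *
s=env.state();p=Jg(s['ee_pos']);print(p,np.hypot(p[1]-38,p[2]+19-39),np.degrees(np.arctan2(p[1]-38,p[2]-20)))"
```

```text
time_s: 33.05
ee_pos: [621.0, -70.9, 124.4]
ee_rot: [180.0, 0.5, 173.5]
force: [12.5, 2.0, -14.1]
gripper_width: 14.2
gripper_force: 19.9
time_s: 33.45
ee_pos: [618.6, -70.6, 125.6]
ee_rot: [180.0, 0.8, 173.5]
force: [16.5, 0.7, -14.7]
gripper_width: 14.5
gripper_force: 19.9
[  0.69900827  59.96470715 125.58932594] 107.84968294612766 11.751090057359413
```

```bash
python3 -m jog '{"jaw":[0,0,0,0,0],"slide":[[0,0,0.06],[0,0,0],[0.1,0,0],[0,0,0],[0,0,0]],"spin":[0,0,0,0,0]}' 40
python3 -m jog '{"jaw":[0,0,0],"slide":[[0.08,0,0],[0,0,0],[0,0,0]],"spin":[0,0,0]}' 40
python3 - <<'E'
from jig import *
s=env.state();p=Jg(s['ee_pos']);print(p,np.hypot(p[1]-38,p[2]+19-39),np.degrees(np.arctan2(p[1]-38,p[2]-20)))
E
```

```text
time_s: 33.95
ee_pos: [618.6, -70.6, 125.7]
ee_rot: [180.0, 1.2, 173.5]
force: [20.1, -0.2, -11.0]
gripper_width: 13.7
gripper_force: 39.9
time_s: 34.25
ee_pos: [618.4, -70.6, 125.7]
ee_rot: [180.0, 1.5, 173.4]
force: [25.0, 0.6, -15.0]
gripper_width: 13.6
gripper_force: 39.9
[  0.6602228   59.82767529 125.72701888] 107.956703958619 11.665004424316214
```

```bash
python3 -m jog '{"jaw":[0,0,50,50,50,50,50,50,50,50],"slide":[[-0.08,0,0.04],[0,0,0],[0,0,0],[0,0,0],[0,0,0],[0,0,-0.5],[0,0,-1],[0,0,-1],[0,0,-1],[0,0,0]],"spin":[0,0,0,0,0,0,0,0,0,0]}' 40
python3 -m jog '{"jaw":[50,50,50,50,50,50,50,50],"slide":[[-0.5,0.8,-0.5],[-0.5,1,0],[-0.5,1,0],[0,1,0],[0,1,0],[0,1,0],[0,1,0],[0,0,0]],"spin":[0,0,0,0,0,0,0,0]}'
python3 - <<'E'
from jig import *
s=env.state();print(s['ee_pos'],s['force'])
a=env.grab_frame('scene')[205:315,270:390,::-1];t=env.grab_frame('top')[190:290,295:405,::-1]
np.savez('fin.npz',s=a)
o=np.zeros((364,800,3),np.uint8);o[:364,:398]=cv2.resize(a,(398,364),interpolation=cv2.INTER_CUBIC);o[:364,400:]=cv2.resize(t,(400,364),interpolation=cv2.INTER_CUBIC)
cv2.imwrite('pics/final.png',cv2.convertScaleAbs(o,alpha=1.2))
E
```

```text
time_s: 35.25
ee_pos: [611.3, -70.5, 232.5]
ee_rot: [-180.0, 0.5, 173.5]
force: [0.3, -0.2, 0.4]
gripper_width: 50.1
gripper_force: 0.0
time_s: 36.05
ee_pos: [676.8, 131.0, 241.1]
ee_rot: [180.0, -0.1, 173.7]
force: [0.1, 0.1, -1.0]
gripper_width: 50.1
gripper_force: 0.0
[676.8111438  131.03922282 241.08747919] [ 0.1022054   0.07837832 -0.95605738]
```

View pics/final.png

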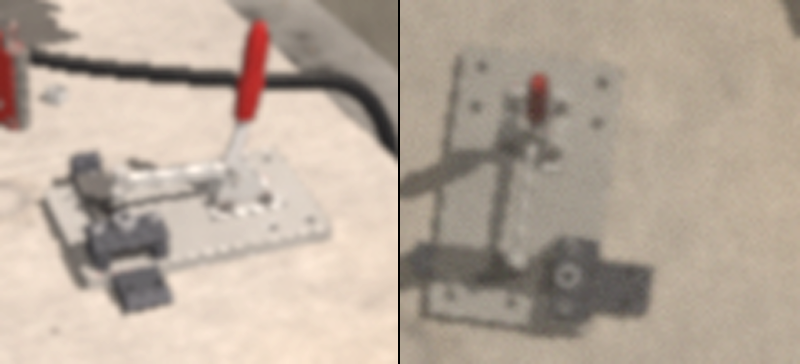

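The final picture shows the bar against the stop at scene crop (90,175), the clamp arm lying along to the foot at (118,190), and the handle nearly upright. Nothing else has been disturbed, so I'll hand it in.

```bash
python3 -c "
from workcell import env
print(env.job_done())"
```

```text
the job is handed in; nothing more can be done
None
```

The job is handed in at about 36 s: the clamp was swung back, the bar fed through the bridge and let go, then drawn by its front end onto the stop and clamped. I confirmed the stop and the clamp by contact force and in the last picture. The judge's verdict was not shown.

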